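# Stand up the fallen glue stick, then crack open the stuck clay box

## Robot

A 6-joint arm with a two-finger parallel gripper is mounted at the origin on a cart in front of the work surface, level with it; the furniture and walls round the work are solid. World frame = base frame: x ahead of the robot, y to its left, z up, the work surface at z = 0. Lengths are in mm, angles in rad, forces in N, time in s.
With the tool pointing down it reaches from about 275 to 775 mm from the base axis. Payload 14.6 kg.
Tool frame: the origin (TCP) lies on the mounting face of the last link; the fingertips stand 173 mm ahead of it and the grasp point (between the pads) lies 155 mm ahead of it; z points along the fingers, y is the line along which they close (so a half turn about z gives the same grasp; the last joint's range is limited). The gripper opens to 85 mm and grips with 20 to 120 N. Pads are 22 mm wide; open, the fingers measure 114 mm over their backs; the gripper's body (76 mm by 85 mm) begins 54 mm behind the grasp point. The pads swing forward as they close: fully open they stand 13 mm farther back than shut.
Start: joints at [1.185, 0.263, -0.048, 1.259, 0, 1.415], TCP at [120.102, 511.082, 404.678] pointing down, gripper open.
Joint ranges: [-2.65, 2.65], [-0.89, 1.7], [-1.18, 1.37], [-2.13, 2.11], [-1.35, 1.29], [-3.14, 3.14]. Speed limits (rad/s): [1.89, 1.89, 2.57, 2.79, 3.14, 3.14].

## Interface

Orientations are given as a rotation vector (axis times angle).
In Python, from workcell import manip, cams, workorder gives the robot as it stands.
- The arm moves only by the shell command python3 -m creep 'ROWS' [FORCE]. ROWS is JSON, one flat list of numbers, 7 for each row, row after row: the shift along the tool's x, y, z in m, then the turn, a rotation vector about the tool's x, y, z in degrees, then the closure in counts, from 0 (fully open) to 255 (shut). A call has 1 to 8 rows; each row is the pose to reach, as a shift and turn from the pose commanded when the call began, along the tool's axes at that moment; what a row does not reach only later rows make up. A row lasts 1/8 s, in which the tool goes at most 62.5 mm and 10.7 degrees, less where a joint would pass 70% of its speed; a pose out of reach is approached as far as the arm can. A call with a gripper value outside its range is refused whole. The fingers move at their own pace and stop on an object; FORCE is the grip in N (left out, the last holds). Time passes only in rows, so rows that repeat a pose let the fingers close. It gives the time, the measured TCP pose, the force, the opening and the grip force at its end, in the units of the state.
- manip.sense(): the state, without advancing time (a new reading comes with each control period).
- cams.read_camera(name): name is "side" or "top"; returns the picture (480x640x3 uint8, red, green, blue); there is no depth.
- cams.calibration(name): a dict with "vertical_fov" (degrees; the focal length in pixels is half the picture's height over the tangent of half this angle, whatever the lens; pixels are square), "cx", "cy" (the principal point, pixels), "xyz" and "rotation" of the camera in the world. Camera axes: x right, y down, z forward; pixel columns grow to the right and rows downward; lengths in mm; the calibration is good to about 2 mm. A picture is of the moment at which its call begins. calibration takes no time and is no camera call.
- workorder.sign_off(): hands the job in; it is judged then, once.
Trained networks look in the newest picture that a camera, given by its name, has taken for a name from the list of things; names that differ only in an ending like _2 or _b are one class to them, and where a whole thing is asked for, a point or a joint stands for the part that bears it (a point fixed in the world has none). Each returns a list of dicts, best first, with "confidence" (0 to 1); they miss things now and then, are a little off and sometimes report something else, mostly with a low value. They report only what shows in the picture. A call takes as long as a camera call. They do not tell look-alikes from the thing itself.
- cams.masks_of(camera, target): "pixels" (480x640 bool, what is visible of it).
- cams.place_of(camera, target): "point" ([x, y, z] in mm, in the coordinates of the camera as it stood for that picture, good to about 4 mm: a listed point, or the origin of a listed thing).
The state is a dict: "t": time; "joints": joint angles; "dq": joint speeds; "joint_efforts": joint torques, N m; "eef_pos": TCP position; "orientation": TCP orientation; "wrist_force": force on the tool from outside, world axes, zero at the start; "wrist_torque": the same for the moment, N m; "finger_gap": finger opening in mm; "grip_force": force on a finger pad.
Only numpy, scipy, OpenCV 4.12 (cv2) and the standard library are available. Lean on these libraries where they do the work, as an engineer would, in place of code of your own. Each camera call takes 0.05 s, during which the arm holds its last target. There are 200 camera calls.

## Task

A glue stick has toppled over onto the lid of the airtight clay box: stand it upright, cap on top, on the bare table to the right of the box and let go of it. Then pull the box's stuck lid up by its handle until the sticky seal lets go, and keep it held open just a crack, about 3 cm at the front edge, so that air gets in without the clay drying out; do not let the lid fly open. Finish while still holding the lid like that, and leave everything else on the table where it is.

Things in the scene. Friction and masses are not known exactly. Their poses are not given: they have to be found in the camera images.
- clay_box: heavy fixed white box, 170 x 200 x 75 mm (x, y, z); origin: centre of its underside; x axis away from the robot to its hinge side, y to the left. The shut grey lid measures 180 x 212 mm; its flat top is 85 mm above the table, with a lip 4 mm high and 6 mm wide all round. Beside the middle of its right-hand wall (y = -0.10 of this frame) the table is bare from 15 to 140 mm out.
- clay_lid (a joint): lid angle, rad: 0 shut, grows as its front edge (177 mm from the hinge) rises; 0.17 is 30 mm there. The shut lid is stuck to its seal: lifting it at the handle takes a peak of about 12 N within the first 2 mm, then the seal lets go (by 0.02 rad) and only the lid's own weight is felt (about 1.7 N at the handle). Let go, the lid falls shut; it no longer sticks.
- lid_handle (a point): middle of the lid's handle: a level grey round bar 12 mm thick, 80 mm long between end posts, parallel to the box's y axis; its axis is 30 mm above the lid's top (115 mm above the table when shut), 160 mm in front of the hinge. Fixed to the lid; its axes are the box's when shut.
- hinge_line (a point): point of the hinge axis, midway along the box's back edge, 78 mm above the table; the hinge axis runs along this frame's y axis (axes as the box's).
- stick_mid (a point): centre of the toppled glue stick, a cylinder 31 mm across and 106 mm long with a white cap and a black base, 50 g, lying on the box's lid behind the handle, its cap end roughly to the left; z axis along the stick from base to cap. Standing on the table this point is 53 mm up.
- glue_standing: a second glue stick, 31 mm across, 106 mm tall, already standing on the table farther back than the box and to its right; origin at its underside. Leave it.
- pva: white glue bottle with a pointed nozzle, 56 mm across, 156 mm tall, standing behind the box; origin at its underside. Leave it.
- pot: small white open pot, 68 mm across, 70 mm tall, standing behind the box; origin at its underside. Leave it.
- rubber_block: eraser, 22 x 45 x 13 mm, on the table in front of the box; origin at its underside. Leave it.
- crayons: flat carton of wax crayons, 62 x 95 x 22 mm, on the table at the front right; origin at its underside. Leave it.
- green_pencil: pencil, 126 mm long, 10 mm thick, lying in front of the box on the left; origin at its underside. Leave it.
Not all that is in view belongs to the job. Leave any pink look-alike of the part that bears stick_mid alone.

How it is judged:
By the outcome, as a careful person would: the job done as asked, in the order asked, and still so for the second after the job is handed in, while the arm keeps its last pose, push and grip.
It also fails if it takes over 50 s, if anything falls off the work surface, if the arm or the gripper's body presses on something with over 40 N, if the wrist force passes 120 N, or if a joint passes its speed limit or range.

## Working session

There is one attempt and no reset: what is moved stays moved. The work goes in short steps, Python scripts to look and compute and a shell command to move; the robot and the scene stay as the last step left them, time stands still between calls to the robot, and variables do not carry over. Pictures are saved under pics/ and viewed, at most 10 in all, crops included, and the job is handed in when it is done.

```bash
mkdir -p pics; cat > h.py <<'E'
import numpy as np, cv2
from scipy.spatial.transform import Rotation as R
from workcell import manip, cams, workorder
def cal(n):
    c=cams.calibration(n); r=np.array(c["rotation"],float)
    r=r if r.shape==(3,3) else R.from_rotvec(r).as_matrix()
    return 240/np.tan(np.radians(c["vertical_fov"])/2),c["cx"],c["cy"],np.array(c["xyz"]),r
def toW(n,p):
    f,cx,cy,t,r=cal(n); return r@np.array(p)+t
def proj(n,p):
    f,cx,cy,t,r=cal(n); q=r.T@(np.array(p)-t); return np.array([cx+f*q[0]/q[2],cy+f*q[1]/q[2]])
def ray(n,uv):
    f,cx,cy,t,r=cal(n); d=r@np.array([(uv[0]-cx)/f,(uv[1]-cy)/f,1]); return t,d/np.linalg.norm(d)
def tri(n1,u1,n2,u2):
    a,d=ray(n1,u1); b,e=ray(n2,u2)
    s=np.linalg.lstsq(np.c_[d,-e],b-a,rcond=None)[0]; p,q=a+s[0]*d,b+s[1]*e
    return (p+q)/2,np.linalg.norm(p-q)
def onz(n,uv,z):
    a,d=ray(n,uv); return a+d*(z-a[2])/d[2]
def snap(n,f):
    im=cams.read_camera(n); cv2.imwrite(f"pics/{f}.png",im[...,::-1]); return im
E
python3 - <<'E'
from h import *
np.set_printoptions(precision=1,suppress=True)
s=manip.sense(); print(s["orientation"],s["wrist_force"])
for n in("side","top"):
    print(n,cams.calibration(n)); snap(n,n+"1")
    for t in("clay_box","lid_handle","hinge_line","stick_mid","glue_standing","pva","pot","crayons"):
        for d in cams.place_of(n,t)[:3]: print(t,round(d["confidence"],2),toW(n,d["point"]),proj(n,toW(n,d["point"])))
E
```

```text
[-0.4 -3.1  0. ] [-0.6  0.8 -0.7]
side {'vertical_fov': 44.43743802462852, 'cx': 320.1600668344868, 'cy': 240.01874587974163, 'xyz': array([309.9, 910.1, 835.8]), 'rotation': array([-0.4,  2.6, -1.4])}
clay_box 0.74 [566.    8.   -0.7] [319.2 318.3]
clay_box 0.53 [ 784.2 -218.5    0.9] [260.5 243.4]
lid_handle 0.61 [494.7  32.1 115.8] [351.1 288.1]
hinge_line 0.93 [648.1 -19.1  77.7] [285.5 274.9]
stick_mid 0.9 [582.6  -7.1  98. ] [313.6 275.9]
stick_mid 0.88 [ 453.3 -250.7   14.7] [393.6 253.1]
stick_mid 0.59 [ 353.1 -107.5   14.2] [427.6 297.2]
glue_standing 0.73 [ 782.4 -222.2    3.6] [261.6 241.8]
pva 0.87 [801.8  43.2   2.7] [209.7 307.3]
crayons 0.85 [ 433.9 -416.4    2.3] [411.5 223.2]
crayons 0.2 [583.8  -5.1  96.8] [312.8 276.8]
top {'vertical_fov': 48.803697970437, 'cx': 316.21038469612836, 'cy': 241.4584611143167, 'xyz': array([ 423.8, -116.3, 1180.7]), 'rotation': array([-2.2,  2.1, -0.2])}
clay_box 0.66 [496.5  32.4 108.8] [236.3 297.4]
clay_box 0.65 [567.4   5.8  -3.7] [256.3 269.6]
lid_handle 0.73 [494.7  32.1 110.3] [236.3 298.2]
hinge_line 0.64 [647.2 -21.9  83.9] [266.7 227.2]
stick_mid 0.92 [ 350.1 -114.7   12.7] [307.9 370.2]
stick_mid 0.63 [ 455.5 -249.    11.9] [370.2 321.7]
stick_mid 0.61 [583.4  -5.3  96. ] [257.2 256.1]
glue_standing 0.9 [ 784.5 -221.7   -2.3] [357.8 178.5]
pva 0.9 [805.1  41.8  -1.6] [244.5 167.5]
pva 0.23 [407.8 161.8  -1.4] [182.2 340.5]
pot 0.6 [786.7 158.4  -2.6] [193.9 174.2]
crayons 0.62 [ 437.1 -421.6   -2.4] [447.5 331.7]
```

View pics/side1.png

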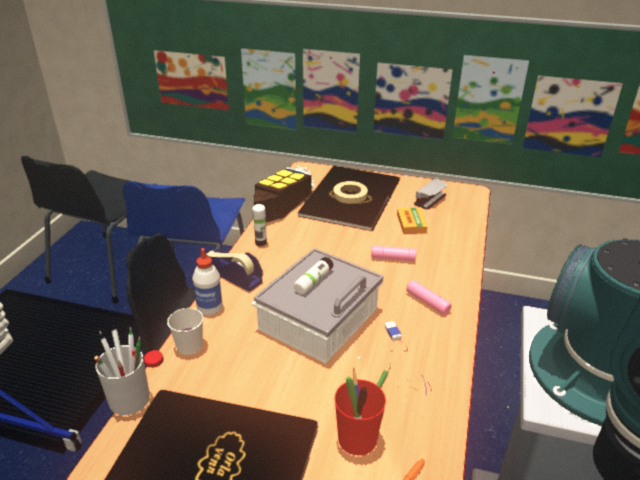

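View pics/top1.png

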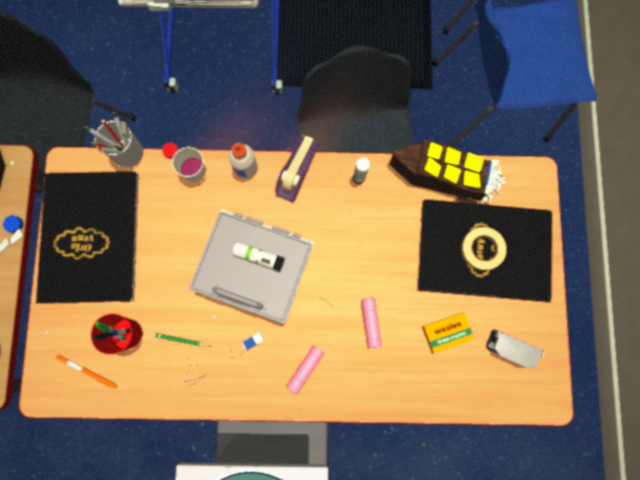

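```bash
python3 - <<'E'
from h import *
np.set_printoptions(precision=2,suppress=True)
# box yaw from handle->hinge
h=np.array([494.7,32.1]);g=np.array([647.6,-20.5]);print(np.degrees(np.arctan2(*(g-h)[::-1])),np.linalg.norm(g-h))
for n in("side","top"):
    snap(n,n+"2")
    for t in("stick_mid","lid_handle"):
        for d in cams.masks_of(n,t)[:3]:
            ys,xs=np.nonzero(d["pixels"]); c=np.array([xs.mean(),ys.mean()])
            w,v=np.linalg.eigh(np.cov(np.c_[xs,ys].T)); a=v[:,1]*np.sqrt(w[1]*12)/2
            z=100 if t=="stick_mid" else 115
            print(n,t,round(d["confidence"],2),len(xs),c,c-a,c+a,onz(n,c-a,z),onz(n,c+a,z))
E
```

```text
-18.984021236853206 161.69468142149887
side stick_mid 0.67 698 [313.75 275.09] [330.05 260.28] [297.46 289.9 ] [563.58 -66.31 100.  ] [599.68  47.87 100.  ]
side stick_mid 0.6 504 [393.53 253.76] [415.01 255.17] [372.05 252.36] [ 392.84 -135.23  100.  ] [ 483.8  -119.72  100.  ]
side stick_mid 0.55 643 [429.51 298.07] [449.88 311.04] [409.15 285.11] [302.81  27.96 100.  ] [389.14 -28.96 100.  ]
side lid_handle 0.95 5680 [320.14 292.72] [370.3  284.47] [269.97 300.98] [461.31   9.45 115.  ] [633.66 111.6  115.  ]
top stick_mid 0.78 750 [304.66 369.92] [318.63 348.74] [290.69 391.09] [ 397.72 -135.49  100.  ] [314.81 -81.68 100.  ]
top stick_mid 0.66 660 [257.88 255.42] [281.24 264.02] [234.52 246.82] [567.27 -55.7  100.  ] [601.25  41.8  100.  ]
top stick_mid 0.61 642 [371.08 322.76] [367.84 298.48] [374.32 347.05] [ 499.88 -234.13  100.  ] [ 402.97 -247.17  100.  ]
top lid_handle 0.56 8051 [250.74 266.58] [299.85 283.3 ] [201.63 249.86] [526.8 -95.2 115. ] [591.2 106.1 115. ]
```

The pictures show the glue stick on the grey lid at about (258,256) in top and (314,275) in side. Its black base is at (278,264) and its white cap at about (240,250) in top. The two pink sticks at (305,370) and (371,322) are look-alikes. The handle is at (238,298), and the red pen cup at (118,335) sits under my path, so I'll stay high.

```bash
cat >> h.py <<'E'
yaw=np.radians(-19.0); BX=np.array([np.cos(yaw),np.sin(yaw),0]); BY=np.array([-np.sin(yaw),np.cos(yaw),0]); Z=np.array([0,0,1.])
def Rt(tilt,sg=1):  # tilt>0: tool points to -BY (body on the left); about BX
    z=-Z*np.cos(np.radians(tilt))-BY*np.sin(np.radians(tilt)); y=sg*BX
    return R.from_matrix(np.c_[np.cross(y,z),y,z])
def go(g,Rg,p0=None,R0=None,reach=155):
    s=manip.sense(); p0=s["eef_pos"] if p0 is None else p0; R0=R.from_rotvec(s["orientation"]) if R0 is None else R0
    t=np.array(g)-reach*Rg.as_matrix()[:,2]
    print("tcp",t.round(1),"shift m",(R0.inv().apply(t-p0)/1000).round(4),"turn",np.degrees((R0.inv()*Rg).as_rotvec()).round(1))
    return t,Rg
E
python3 - <<'E'
from h import *
np.set_printoptions(precision=2,suppress=True)
c=np.array([583,-6,98.]); P=c+20*BY; P[2]=106
R0=R.from_rotvec(manip.sense()["orientation"]); print(R0.as_matrix())
for sg in(1,-1):
    print(sg); g=P-100*Rt(30).as_matrix()[:,2]; go(g+[0,0,70],Rt(30,sg)); go(g,Rt(30,sg))
E
```

```text
[[-0.97  0.23 -0.  ]
 [ 0.23  0.97 -0.  ]
 [-0.   -0.   -1.  ]]
1
tcp [631.  133.5 396.8] shift m [-0.58 -0.25  0.01] turn [ 25.  -22.6  93.4]
tcp [631.  133.5 326.8] shift m [-0.58 -0.25  0.08] turn [ 25.  -22.6  93.4]
-1
tcp [631.  133.5 396.8] shift m [-0.58 -0.25  0.01] turn [ 22.   24.3 -82.1]
tcp [631.  133.5 326.8] shift m [-0.58 -0.25  0.08] turn [ 22.   24.3 -82.1]
```

```bash
python3 -m creep '[-0.58,-0.25,0.0,25,-22.6,93.4,0, -0.58,-0.25,0.01,25,-22.6,93.4,0, -0.58,-0.25,0.01,25,-22.6,93.4,0, -0.58,-0.25,0.01,25,-22.6,93.4,0, -0.58,-0.25,0.01,25,-22.6,93.4,0, -0.58,-0.25,0.01,25,-22.6,93.4,0, -0.58,-0.25,0.01,25,-22.6,93.4,0, -0.58,-0.25,0.01,25,-22.6,93.4,0]' 40
python3 - <<'E'
from h import *
c=np.array([583,-6,98.]); P=c+20*BY; P[2]=106
g=P-100*Rt(30).as_matrix()[:,2]; go(g,Rt(30)); print(manip.sense()["joints"])
E
```

```text
t: 2.2
eef_pos: [523.2, 211.9, 397.1]
orientation: [2.095, 1.885, -0.547]
wrist_force: [-0.2, 0.9, 0.7]
finger_gap: 85.3
grip_force: 0.0
tcp [631.  133.5 326.8] shift m [-0.0295  0.1196  0.0868] turn [ 3.3 -3.  12.2]
[ 0.3179934   0.4522133   0.17979339  1.55094434 -0.39859955  2.04542402]
```

```bash
python3 -m creep '[-0.0295,0.1196,0.0868,3.3,-3,12.2,0, -0.0295,0.1196,0.0868,3.3,-3,12.2,0, -0.0295,0.1196,0.0868,3.3,-3,12.2,0, -0.0295,0.1196,0.0868,3.3,-3,12.2,0, -0.0295,0.1196,0.0868,3.3,-3,12.2,0]'
python3 - <<'E'
from h import *
np.set_printoptions(precision=2,suppress=True)
im=[]
for n in("side","top"):
    im.append(snap(n,n+"3"))
    for d in cams.place_of(n,"stick_mid")[:3]: print(n,round(d["confidence"],2),toW(n,d["point"]))
    s=manip.sense(); g=s["eef_pos"]+155*R.from_rotvec(s["orientation"]).as_matrix()[:,2]; print("grasp now",g,proj(n,g))
a=im[0][200:350,220:420];b=im[1][190:340,170:370]
cv2.imwrite("pics/c3.png",cv2.resize(np.hstack([a,b]),None,fx=2,fy=2)[...,::-1])
c=np.array([583,-6,98.]); P=c+20*BY; P[2]=106
go(P,Rt(30))
E
```

```text
t: 2.82
eef_pos: [629.2, 136.5, 327.4]
orientation: [2.254, 1.619, -0.604]
wrist_force: [0.8, -0.1, -0.2]
finger_gap: 85.2
grip_force: 0.0
side 0.79 [ 452.62 -254.59   13.99]
side 0.72 [ 355.36 -105.96   12.46]
side 0.64 [581.01  -7.82  97.6 ]
grasp now [604.35  63.47 193.24] [291.64 255.71]
top 0.92 [ 351.95 -110.41   16.13]
top 0.85 [ 453.16 -248.28   15.86]
top 0.67 [583.06  -3.61  97.51]
grasp now [604.48  63.29 193.07] [216.4  236.81]
tcp [614.7  86.2 240.2] shift m [-0.   0.   0.1] turn [ 0.1 -0.1  0.4]
```

View pics/c3.png

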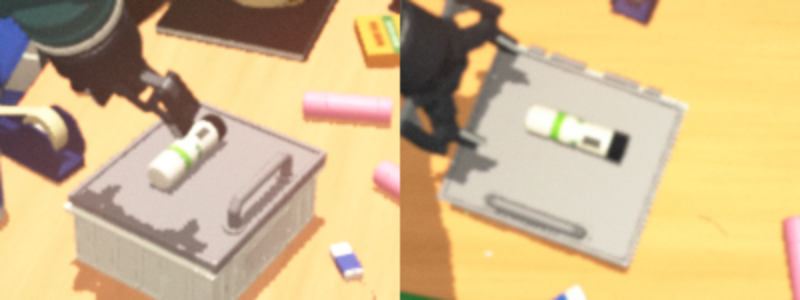

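The fingers straddle the stick's line, with the cap on the left at crop (540,120) and the black base on the right at crop (620,148). I'll go in along the tool axis and close.

```bash
python3 -m creep '[0,0,0.05,0,0,0,0, 0,0,0.08,0,0,0,0, 0,0,0.1,0,0,0,0, 0,0,0.1,0,0,0,160, 0,0,0.1,0,0,0,220, 0,0,0.1,0,0,0,220, 0,0,0.1,0,0,0,220, 0,0,0.1,0,0,0,220]' 40
python3 -m creep '[0,0,0,0,0,0,220,0,0,0,0,0,0,220]'
```

```text
t: 4.03
eef_pos: [614.0, 88.9, 240.7]
orientation: [2.254, 1.618, -0.602]
wrist_force: [0.4, 2.7, 5.9]
finger_gap: 28.8
grip_force: 38.9
t: 4.28
eef_pos: [614.1, 88.9, 240.8]
orientation: [2.254, 1.618, -0.602]
wrist_force: [-0.2, 2.9, 5.8]
finger_gap: 28.9
grip_force: 38.9
```

```bash
python3 - <<'E'
from h import *
s=manip.sense();print(R.from_rotvec(s["orientation"]).inv().apply([0,0,.1]).round(4))
E
python3 -m creep '[0.01,0,-0.0173,0,0,0,220, 0.025,0,-0.0433,0,0,0,220, 0.05,0,-0.0866,0,0,0,220, 0.05,0,-0.0866,0,0,0,220]'
python3 - <<'E'
from h import *
a=snap("side","s4")[180:330,220:420]; b=snap("top","t4")[170:320,170:370]
cv2.imwrite("pics/c4.png",cv2.resize(np.hstack([a,b]),None,fx=2,fy=2)[...,::-1])
E
```

```text
[-0.0499 -0.     -0.0867]
t: 4.78
eef_pos: [642.3, 173.1, 291.3]
orientation: [2.253, 1.62, -0.6]
wrist_force: [-0.6, -0.2, -1.2]
finger_gap: 29.2
grip_force: 39.7
```

View pics/c4.png

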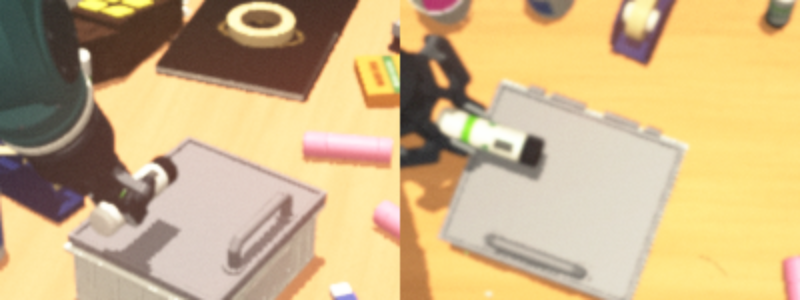

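The stick is held, level, near its cap (top crop (490,135)), and the lid is clear below it. I typed the x sign wrong, which only shifted it left. Next is turning it upright, high and to the right of the box.

```bash
cat >> h.py <<'E'
Rg0=R.from_rotvec([2.254,1.618,-.602])
OFF=Rg0.inv().apply(np.array([583,-6,100.5])-[614,88.9,240.7])
CT=np.array([509.5,-158.5,54.5])
def goC(c,Rg): return go(np.array(c)-Rg.apply(OFF),Rg,reach=0)
E
python3 - <<'E'
from h import *
print(OFF); s=manip.sense(); print(s["joints"])
goC(CT+[0,0,140],Rt(-60))
goC(CT+[0,0,140],Rt(-20))
E
```

```text
[-16.60004607   0.94092863 171.30850278]
[ 0.21018124  0.68680984  0.31023999  1.48149861 -0.44275696  2.17103529]
tcp [ 463.  -290.6  294.5] shift m [-0.4307 -0.0217  0.2425] turn [-0.2 89.9  0.4]
tcp [ 494.6 -198.8  361.2] shift m [-0.3798 -0.0212  0.1364] turn [-0.1 49.9  0.4]
```

```bash
python3 -m creep '[-0.05,0,-0.03,0,5,0,220, -0.12,-0.01,0.0,0,15,0,220, -0.43,-0.022,0.2425,0,89.9,0.4,220, -0.43,-0.022,0.2425,0,89.9,0.4,220, -0.43,-0.022,0.2425,0,89.9,0.4,220, -0.43,-0.022,0.2425,0,89.9,0.4,220, -0.43,-0.022,0.2425,0,89.9,0.4,220, -0.43,-0.022,0.2425,0,89.9,0.4,220]'
python3 - <<'E'
from h import *
goC(CT+[0,0,100],Rt(-60))
E
```

```text
t: 5.88
eef_pos: [471.9, -261.8, 299.1]
orientation: [-2.019, -1.436, -0.937]
wrist_force: [-0.2, 0.4, -1.4]
finger_gap: 28.9
grip_force: 39.7
tcp [ 463.  -290.6  254.5] shift m [-0.0535  0.001   0.0058] turn [ 0.1 10.2 -0.1]
```

```bash
python3 -m creep '[-0.0535,0.001,0.0058,0,10.2,0,220,-0.0535,0.001,0.0058,0,10.2,0,220,-0.0535,0.001,0.0058,0,10.2,0,220,-0.0535,0.001,0.0058,0,10.2,0,220]'
python3 - <<'E'
from h import *
np.set_printoptions(precision=1,suppress=True)
s=manip.sense(); print(s["eef_pos"],s["joints"])
pr=s["eef_pos"]+R.from_rotvec(s["orientation"]).apply(OFF); print("pred",pr)
out=[]
for n in("side","top"):
    im=snap(n,n+"5"); u=proj(n,pr).astype(int); u=np.clip(u,[100,75],[540,405]); out.append(im[u[1]-75:u[1]+75,u[0]-100:u[0]+100]); print(u)
    for d in cams.place_of(n,"stick_mid")[:4]: print(n,round(d["confidence"],2),toW(n,d["point"]))
    for d in cams.masks_of(n,"stick_mid")[:4]:
        ys,xs=np.nonzero(d["pixels"]); c=np.array([xs.mean(),ys.mean()]); w,v=np.linalg.eigh(np.cov(np.c_[xs,ys].T)); print(d["confidence"],len(xs),c,v[:,1],xs.min(),xs.max(),ys.min(),ys.max())
cv2.imwrite("pics/c5.png",cv2.resize(np.hstack(out),None,fx=2,fy=2)[...,::-1])
# projected axis of a plumb stick
for n in("side","top"): print(n,proj(n,pr+[0,0,53]),proj(n,pr-[0,0,53]))
goC(CT+[0,0,0],Rt(-60))
E
```

```text
t: 6.38
eef_pos: [465.0, -287.7, 256.6]
orientation: [-1.886, -1.348, -1.079]
wrist_force: [0.9, -0.2, -1.1]
finger_gap: 28.6
grip_force: 39.8
[ 465.  -287.7  256.6] [-0.9  0.6 -0.1  1.6  0.8  0.7]
pred [ 511.1 -156.3  155.4]
[364 220]
side 0.81 [ 355.9 -109.6   11.7]
side 0.72 [ 511.1 -152.5  150. ]
side 0.58 [ 454.9 -251.    17.1]
0.75 696 [429.3 297.8] [-0.8 -0.5] 407 452 281 315
0.62 528 [393.4 253.3] [-1.  -0.1] 372 415 246 261
0.6 558 [364. 223.] [-0.  1.] 357 371 200 245
0.49 9212 [318.1 304. ] [-0.9  0.3] 253 382 249 362
[330 289]
top 0.69 [ 454.4 -249.2   13.3]
0.56 41 [335.  284.9] [0.6 0.8] 331 338 281 289
0.56 119 [375.6 331.3] [0.5 0.9] 369 381 325 340
side [365.7 199. ] [363.4 240.4]
top [332.  287.5] [329.8 292.2]
tcp [ 463.  -290.6  154.5] shift m [-0.1 -0.   0. ] turn [-0.1  0.3 -0.1]
```

View pics/c5.png

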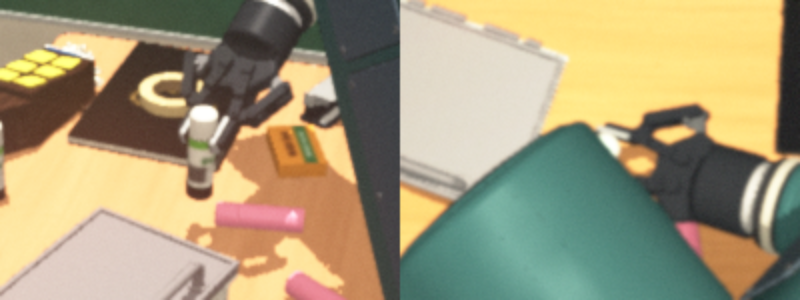

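The stick hangs upright, cap up (side (364,222)), over bare table about 75 mm right of the box wall. Now lowering it.

```bash
python3 - <<'E'
from h import *
goC(CT,Rt(-60)); s=manip.sense(); print(R.from_rotvec(s["orientation"]).inv().apply([0,0,-.09]).round(4))
E
```

```text
tcp [ 463.  -290.6  154.5] shift m [-0.0881 -0.001   0.0485] turn [-0.1  0.3 -0.1]
[-0.0777  0.0001  0.0455]
```

```bash
python3 -m creep '[-0.03,0,0.0175,0,0.3,0,220, -0.06,0,0.035,0,0.3,0,220,-0.0777,0,0.0455,0,0.3,0,220,-0.0777,0,0.0455,0,0.3,0,220]'
python3 -m creep '[-0.0035,0,0.002,0,0,0,220,-0.0035,0,0.002,0,0,0,220]'
```

```text
t: 7.18
eef_pos: [464.5, -288.4, 163.5]
orientation: [-1.88, -1.337, -1.083]
wrist_force: [0.3, 0.5, -1.0]
finger_gap: 29.0
grip_force: 39.8
t: 7.42
eef_pos: [464.7, -288.8, 160.7]
orientation: [-1.881, -1.34, -1.084]
wrist_force: [-0.7, 0.2, -0.8]
finger_gap: 28.8
grip_force: 39.8
```

```bash
for i in 1 2; do python3 -m creep '[-0.0022,0,0.0012,0,0,0,220,-0.0022,0,0.0012,0,0,0,220]' | grep -E "eef|wrist"; done
```

```text
eef_pos: [464.6, -288.8, 157.8]
wrist_force: [-0.2, -0.7, -0.2]
eef_pos: [464.5, -288.9, 155.1]
wrist_force: [-0.3, 0.1, 1.6]
```

```bash
python3 -m creep '[-0.0017,0,0.001,0,0,0,220,-0.0017,0,0.001,0,0,0,220]'| grep -E "eef|wrist"; python3 - <<'E'
from h import *
im=snap("side","s6")
for d in cams.masks_of("side","stick_mid")[:4]:
    ys,xs=np.nonzero(d["pixels"]); print(d["confidence"],len(xs),xs.mean(),ys.mean(),xs.min(),xs.max(),ys.min(),ys.max())
s=manip.sense(); c=s["eef_pos"]+R.from_rotvec(s["orientation"]).apply(OFF); print(c)
for z in(0,2,4,6):print(z,proj("side",[c[0],c[1],z]))
u=proj("side",c).astype(int); cv2.imwrite("pics/c6.png",cv2.resize(im[u[1]-60:u[1]+60,u[0]-80:u[0]+80],None,fx=5,fy=5,interpolation=cv2.INTER_CUBIC)[...,::-1])
E
```

```text
eef_pos: [464.6, -288.8, 154.6]
wrist_force: [-1.8, -2.8, 22.1]
0.78 617 429.04700162074556 297.70502431118314 407 451 282 314
0.58 326 362.5950920245399 252.25153374233128 357 369 238 269
[ 511.29304951 -156.5128266    54.86038198]
0 [361.36264371 276.78566487]
2 [361.39960117 276.10230081]
4 [361.43661957 275.41781009]
6 [361.47369904 274.73218993]
```

```bash
python3 -m creep '[0.0013,0,-0.0008,0,0,0,220,0.0013,0,-0.0008,0,0,0,220]'| grep -E "eef|wrist"; python3 -m creep '[0,0,0,0,0,0,150,0,0,0,0,0,0,100,0,0,0,0,0,0,60,0,0,0,0,0,0,30,0,0,0,0,0,0,30]'; python3 - <<'E'
from h import *
im=snap("side","s7")
u=[361,250]; cv2.imwrite("pics/c7.png",cv2.resize(im[u[1]-75:u[1]+75,u[0]-100:u[0]+100],None,fx=4,fy=4,interpolation=cv2.INTER_CUBIC)[...,::-1])
E
```

```text
eef_pos: [464.6, -288.9, 155.0]
wrist_force: [0.6, -0.8, 7.2]
t: 9.15
eef_pos: [464.5, -288.9, 154.7]
orientation: [-1.881, -1.339, -1.083]
wrist_force: [0.1, -0.8, 1.3]
finger_gap: 75.6
grip_force: 0.0
```

View pics/c7.png

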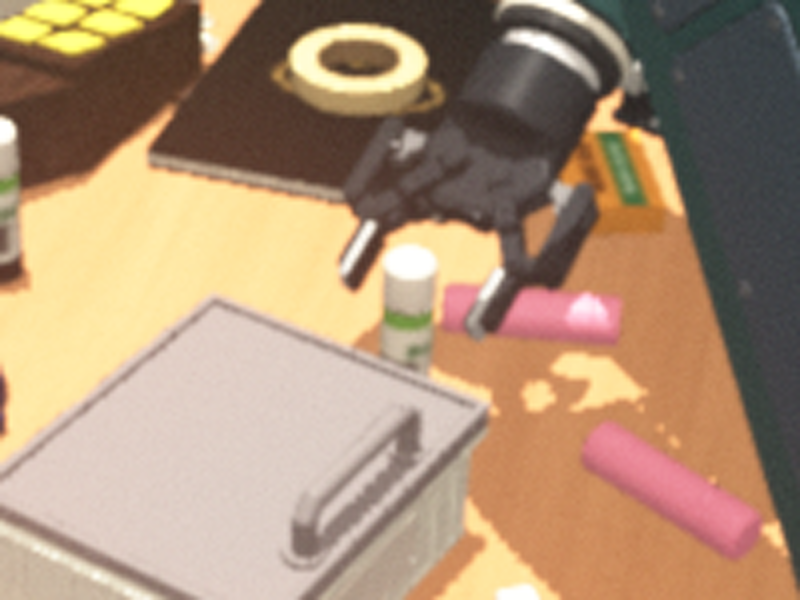

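The stick stands free, upright with cap up at (361,240), between the open fingers. Retreating along the tool axis, then up.

```bash
python3 -m creep '[0,0,-0.04,0,0,0,0,0,0,-0.08,0,0,0,0,0.06,0,-0.12,0,0,0,0,0.12,0,-0.15,0,0,0,0,0.16,0,-0.17,0,0,0,0,0.16,0,-0.17,0,0,0,0]'
python3 - <<'E'
from h import *
go([494.7,32.1,115+110],Rt(0)); print(manip.sense()["joints"].round(2))
E
```

```text
t: 9.95
eef_pos: [443.2, -352.4, 382.0]
orientation: [-1.883, -1.344, -1.085]
wrist_force: [0.1, 0.8, -0.8]
finger_gap: 85.4
grip_force: 0.0
tcp [494.7  32.1 380. ] shift m [ 0.1895 -0.0766  0.3297] turn [  0.1 -59.8   0.1]
[-0.96  0.62  0.22  1.96  0.78  0.61]
```

```bash
python3 -m creep '[0.1895,-0.0766,0.3297,0,-59.8,0,0,0.1895,-0.0766,0.3297,0,-59.8,0,0,0.1895,-0.0766,0.3297,0,-59.8,0,0,0.1895,-0.0766,0.3297,0,-59.8,0,0,0.1895,-0.0766,0.3297,0,-59.8,0,0,0.1895,-0.0766,0.3297,0,-59.8,0,0,0.1895,-0.0766,0.3297,0,-59.8,0,0,0.1895,-0.0766,0.3297,0,-59.8,0,0]'
python3 - <<'E'
from h import *
np.set_printoptions(precision=4,suppress=True)
out=[]
for n in("side","top"):
    im=snap(n,n+"8"); u=[[345,280],[250,280]][n=="top"]; out.append(im[u[1]-75:u[1]+75,u[0]-100:u[0]+100])
    for t in("lid_handle","hinge_line","stick_mid"):
        for d in cams.place_of(n,t)[:3]: print(n,t,round(d["confidence"],2),toW(n,d["point"]).round(1))
cv2.imwrite("pics/c8.png",cv2.resize(np.hstack(out),None,fx=2,fy=2)[...,::-1])
go([494.7,32.1,115],Rt(0))
E
```

```text
t: 10.95
eef_pos: [494.5, 33.2, 377.2]
orientation: [-2.551, -1.825, -0.001]
wrist_force: [0.2, -0.1, 1.0]
finger_gap: 85.5
grip_force: 0.0
side lid_handle 0.84 [497.6  33.9 114.7]
side lid_handle 0.41 [408.    9.   -0.4]
side hinge_line 0.6 [647.  -18.5  77.9]
side stick_mid 0.86 [ 354.1 -108.8   12.6]
side stick_mid 0.8 [ 449.5 -249.3   14.7]
side stick_mid 0.6 [ 512.4 -154.4   51.8]
top lid_handle 0.6 [495.1  35.1 112.4]
top hinge_line 0.58 [647.5 -26.6  80.5]
top stick_mid 0.95 [ 451.7 -249.3   13.7]
top stick_mid 0.69 [ 348.7 -113.4   12.5]
top stick_mid 0.51 [ 510.4 -157.3   50.8]
tcp [494.7  32.1 270. ] shift m [0.0007 0.     0.1078] turn [-0.2 -0.2 -0.1]
```

View pics/c8.png

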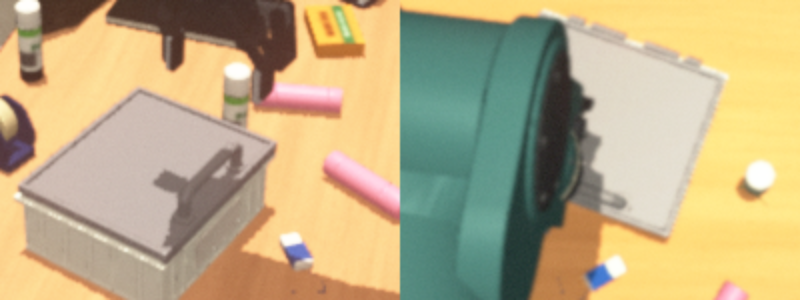

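The stick stands alone right of the box (top crop (760,175)). The gripper is above the handle, with its shadow on the lid. Descending and closing on the bar.

```bash
python3 -m creep '[0.0005,0,0.05,0,0,0,0,0.0005,0.0005,0.09,0,0,0,0,0.0005,0.0005,0.107,0,0,0,0,0.0005,0.0005,0.107,0,0,0,0]'
python3 -m creep '[0,0,0,0,0,0,120,0,0,0,0,0,0,200,0,0,0,0,0,0,255,0,0,0,0,0,0,255,0,0,0,0,0,0,255,0,0,0,0,0,0,255,0,0,0,0,0,0,255,0,0,0,0,0,0,255]' 50
```

```text
t: 11.85
eef_pos: [494.8, 32.2, 270.0]
orientation: [-2.554, -1.82, 0.0]
wrist_force: [0.6, 0.9, 0.7]
finger_gap: 85.1
grip_force: 0.0
t: 12.85
eef_pos: [496.0, 32.3, 271.3]
orientation: [-2.556, -1.823, -0.005]
wrist_force: [5.6, -2.1, 0.3]
finger_gap: 10.2
grip_force: 48.9
```

```bash
python3 -m creep '[0,0.001,-0.0008,0.29,0,0,255, 0,0.0019,-0.0016,0.57,0,0,255, 0,0.0029,-0.0024,0.86,0,0,255, 0,0.0039,-0.0032,1.15,0,0,255]' | grep -E "eef|ori|wrist|gap"
python3 -m creep '[0,0.001,-0.0008,0.29,0,0,255,0,0.002,-0.0016,0.57,0,0,255,0,0.0039,-0.0031,1.15,0,0,255,0,0.0039,-0.0031,1.15,0,0,255]' | grep -E "eef|ori|wrist|gap"
python3 - <<'E'
from h import *
print(np.degrees((Rt(0).inv()*R.from_rotvec(manip.sense()["orientation"])).as_rotvec()))
E
```

```text
eef_pos: [499.6, 31.1, 273.5]
orientation: [-2.542, -1.813, 0.015]
wrist_force: [10.1, -2.6, -19.2]
finger_gap: 10.2
eef_pos: [503.5, 29.7, 277.0]
orientation: [-2.529, -1.803, 0.033]
wrist_force: [7.2, -2.8, -5.2]
finger_gap: 9.8
[2.36943672 0.21425537 0.01271379]
```

```bash
python3 -m creep '[0,0.0039,-0.0032,1.15,0,0,255, 0,0.0078,-0.0062,2.29,0,0,255, 0,0.0118,-0.0092,3.44,0,0,255, 0,0.0159,-0.0122,4.58,0,0,255, 0,0.02,-0.015,5.73,0,0,255, 0,0.0241,-0.0178,6.88,0,0,255, 0,0.0262,-0.0191,7.45,0,0,255, 0,0.0262,-0.0191,7.45,0,0,255]' 
python3 - <<'E'
from h import *
s=manip.sense(); Rr=R.from_rotvec(s["orientation"]); print(np.degrees((Rt(0).inv()*Rr).as_rotvec()))
h=s["eef_pos"]+155*Rr.as_matrix()[:,2]; print("bar",h)
h0=np.array([496,32.3,271.3-155]); print("rise",h[2]-h0[2])
out=[]
for n in("side","top"):
    im=snap(n,n+"9"); u=[[345,270],[250,280]][n=="top"]; out.append(im[u[1]-75:u[1]+75,u[0]-100:u[0]+100])
    for t in("lid_handle","clay_lid","stick_mid"):
        for d in cams.place_of(n,t)[:3]: print(n,t,round(d["confidence"],2),toW(n,d["point"]).round(1))
cv2.imwrite("pics/c9.png",cv2.resize(np.hstack(out),None,fx=2,fy=2)[...,::-1])
E
```

```text
t: 14.85
eef_pos: [529.0, 20.9, 295.0]
orientation: [-2.439, -1.74, 0.144]
wrist_force: [6.9, -1.3, -4.3]
finger_gap: 10.6
grip_force: 50.4
[ 9.81361170e+00  2.33138954e-01 -8.64824540e-03]
bar [504.22781188  30.13751811 142.31243646]
rise 26.012436457830603
side lid_handle 0.87 [504.6  28.4 145.4]Traceback (most recent call last):
  File "<stdin>", line 9, in <module>
ValueError: it knows: clay_box, crayons, glue_standing, green_pencil, hinge_line, lid_handle, pot, pva, rubber_block, stick_mid
```

```bash
python3 - <<'E'
from h import *
im=cv2.imread("pics/side9.png"); cv2.imwrite("pics/c9.png",cv2.resize(im[190:340,240:440],None,fx=4,fy=4))
E
```

```text
(no output)
```

View pics/c9.png

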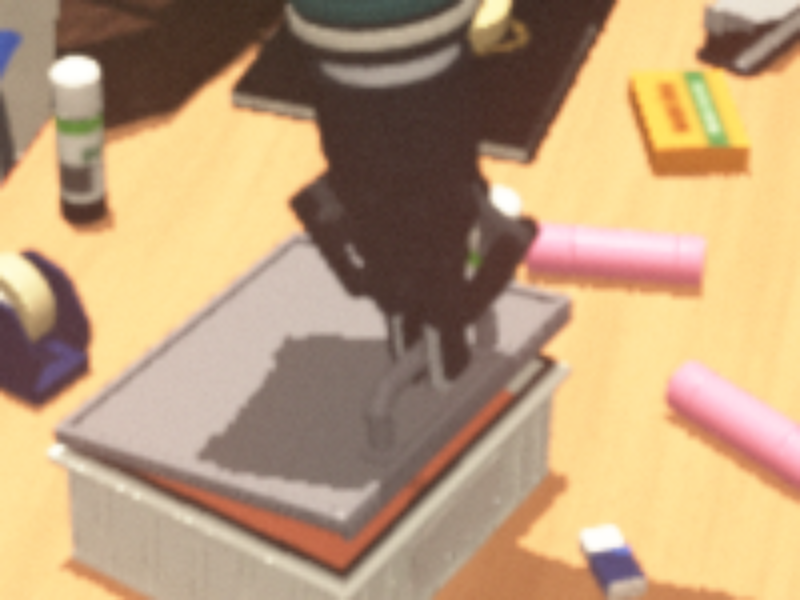

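The lid is held open a crack at the front, with orange clay showing at about (335,325) in full-frame pixels. The gripper is on the bar, and the stick is still standing behind it at (366,242). Bar rise is 26 mm, which means about 29–30 mm at the front edge. Handing in.

```bash
python3 -c "
from workcell import workorder,manip
s=manip.sense(); print(s['dq'],s['finger_gap']); print(workorder.sign_off())"
```

```text
[-0.00026322 -0.0008511  -0.00188278 -0.00167202 -0.00023975  0.00119812] 9.945515763773592
the job is handed in; nothing more can be done
None
```

Job handed in at about 15 s of the 50 s: the glue stick stands cap-up on the bare table right of the box, released, and the lid's seal is broken with the gripper still holding it open about 29–30 mm at the front (worked out from a 26 mm bar rise); nothing else was touched, and the verdict is not shown to me.

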